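Pack a spare spool and two sinkers into the order tray

ROBOT

A 6-joint arm with a two-finger parallel gripper is mounted at the origin on the work surface. World frame = base frame: x ahead of the robot, y to its left, z up, the work surface at z = 0. Lengths are in m, angles in degrees, forces in N, time in s.
With the tool pointing down it reaches from about 0.4 to 0.825 m from the base axis. Payload 7 kg.
Tool frame: the origin (TCP) lies between the finger pads; the fingertips stand 19 mm ahead of it and the grasp point (between the pads) is the TCP; z points along the fingers, y is the line along which they close (so a half turn about z gives the same grasp; the last joint's range is limited). The gripper opens to 88 mm and grips with 3 to 60 N. Pads are 19 mm wide; open, the fingers measure 130 mm over their backs; the gripper's body (78 mm by 193 mm) begins 47 mm behind the grasp point.
Start: joints at [83.142, 20.546, 0.682, 0, -70.136, -16.507], TCP at [0.268, 0.62, 0.246] pointing down, gripper open.
Joint ranges: [-176.03, 176.03], [-82.01, 121.73], [-58.28, 71.71], [-173.87, 95.51], [-174.79, -0.11], [-173.66, 173.66]. Speed limits (degrees/s): [136.94, 136.94, 172.46, 180, 180, 180].

INTERFACE

Orientations are given as [roll, pitch, yaw] about the fixed x, y, z axes, in that order (R = Rz(yaw) Ry(pitch) Rx(roll)).
In Python, from plant import get_obs, snapshot, close_job, spot_in, spot_point gives the robot as it stands.
- The arm moves only by the tool play_rows, never from a script. Its argument "plan" is a list of rows, each a list of 6 numbers: the shift along the tool's x, y, z in cm, then the turn, a rotation vector about the tool's x, y, z in degrees. A call has 1 to 20 rows; each row shifts and turns the commanded pose from where the row before left it, along the tool's axes as they then stand; what a row does not reach is not made up. A row lasts 1/12 s, in which the tool goes at most 41.7 mm and 7.16 degrees, less where a joint would pass 70% of its speed; a pose out of reach is approached as far as the arm can. A call is refused whole if a number of a shift passes 4.17 or a number of a turn 7.16, either way. A call with a gripper value outside its range is refused whole. "grip" is the finger opening in cm, from 0 to 8.76, set as the call begins (left out, the last holds). The fingers move at their own pace and stop on an object; the grip force is fixed at half the most. Time passes only in rows, so rows that do not move let the fingers close. It gives the time, the measured TCP pose, the force, the opening and the grip force at its end, in the units of the state.
- get_obs(): the state, without advancing time (a new reading comes with each control period).
- snapshot(name): name is "scene" or "top"; returns a dict with "frame" (480x640x3 uint8, red, green, blue), "fx", "fy", "cx", "cy" (pixels), "k1" (the pictures are not rectified: a ray, as slopes to the right and down, at radius r is drawn at 1 + k1 r^2 times it, then the intrinsics apply), "position" and "attitude" of the camera in the world. Camera axes: x right, y down, z forward; pixel columns grow to the right and rows downward; lengths in m; the calibration is good to about 2 mm. A picture is of the moment at which its call begins. There is no depth.
- close_job(): hands the job in; it is judged then, once.
Trained networks look in the newest picture that a camera, given by its name, has taken for a name from the list of things; names that differ only in an ending like _2 or _b are one class to them, and where a whole thing is asked for, a point or a joint stands for the part that bears it (a point fixed in the world has none). Each returns a list of dicts, best first, with "score" (0 to 1); they miss things now and then, are a little off and sometimes report something else, mostly with a low value. They report only what shows in the picture. A call takes as long as a camera call. They do not tell look-alikes from the thing itself.
- spot_in(camera, thing): "position" ([x, y, z] in m, in world coordinates, good to about 4 mm: the middle of the surface that is visible of it).
- spot_point(camera, thing): "position" ([x, y, z] in m, in world coordinates, good to about 4 mm: a listed point, or the origin of a listed thing).
The state is a dict: "clock": time; "joint_pos": joint angles; "qvel": joint speeds; "tau": joint torques, N m; "tool_pos": TCP position; "orientation": TCP orientation; "force": force on the tool from outside, world axes, zero at the start; "moment": the same for the moment, N m; "opening": finger opening in m; "gripper_force": force on a finger pad.
Only numpy, scipy, OpenCV 4.12 (cv2) and the standard library are available. Lean on these libraries where they do the work, as an engineer would, in place of code of your own. Each camera call takes 0.05 s, during which the arm holds its last target. There are 200 camera calls.

TASK

Make up the order: lift the spool with the raised bar grip straight up out of its pocket, keep it upright and set it down gently, standing, in the front compartment of the grey order tray. Then draw the feeder's gate only partly open, so that just the two sinkers of the first lane (the one farthest from the gate handle) drop into the tray's rear compartment, and push the gate fully shut again. Finally pull the order tray out until it is wholly clear of the feeder, flat on the table with everything in it, leaving the other spools, sinkers and bench items where they are.

Things in the scene. Friction and masses are not known exactly. Their poses are not given: they have to be found in the camera images.
- pocket_tray: Fixed brown pulp tray 155 x 155 x 36 mm, origin at the centre of its underside, z up. Four round pockets 52.5 mm wide and 30 mm deep (floor 6 mm above its underside) at x, y = -37 or +37 mm in its frame; three hold a spool, one (+x, +y) is empty.
- spool: The wanted aluminium reel spool, the only one with a raised straight bar grip on top; which pocket it is in varies. Round, 50 mm wide (pocket clearance 1.2 mm a side) and 32 mm high, so in its pocket only 2 mm of it stands above the tray; on top stands the bar: 30 mm long (along the spool's own x), 10 mm thick (along its y), 24 mm high, its top 56 mm above the underside. Origin at the centre of the underside, z up. About 80 g.
- spool_round: Another spool of the same size in the tray, with a round knob 20 mm wide and 18 mm high on top; origin at the centre of its underside. To be left alone.
- spool_flat: Another spool of the same size in the tray, with only a flat cap 3 mm high; origin at the centre of its underside. To be left alone.
- feeder: Fixed sinker feeder; origin on the table under the middle lane, +y towards its gate handle, +x towards its posts. Three upright lanes at y = -25, 0, +25 mm, 22 mm wide, two stacked sinkers in each; clear-fronted block x -14 to 14, y -39 to 39, z 59 to 112 mm, on two posts behind (x 50 to 62, y = -50, 50 mm, 100 mm high). A gate plate (z 55 to 59 mm) closes the lanes from below.
- gate (a joint): Sliding bottom gate of the feeder, m: 0 = fully shut (end stop), grows as it is drawn in the feeder's +y, up to 0.080 = all lanes open; it stays where it is left and slides with about 1.5 N. The lane farthest from the handle opens first: its sinkers fall once the gate is past about 0.023; those of the middle lane fall past about 0.046, the last past about 0.071. It may start a few mm ajar, at most 0.008.
- gate_handle (a point): Point to grip on the gate's upright black handle, which is 24 mm along the feeder's x, 12 mm along its y and stands from 59 to 115 mm above the table at the end of the gate; this point is on its axis, 100 mm above the table, 106 mm in the feeder's +y from the feeder's origin when shut. Moves with the gate.
- order_tray: Loose grey order tray, 162 mm long without its tab, 120 mm wide, 32 mm high, floor 4 mm thick, walls 4 mm, with its rear compartment under the feeder's lanes. Origin on its underside at the centre of the rear compartment, z up, x pointing under the feeder. Rear compartment: inside x -25 to +25 mm, y -56 to +56 mm; front compartment: inside x -129 to -29 mm, y -56 to +56 mm (centre at x = -79 mm). Outer rear end at x = +29 mm. About 350 g.
- tray_tab (a point): Middle of the upper part of the order tray's pull tab, at its front end: an upright plate 10 mm thick (tray x), 30 mm wide (tray y), standing from 4 to 70 mm above the table; this point is 56 mm above the table, at x = -138 mm in the tray's frame.
- tape: Bystander: loose roll of tape, 72 mm wide, 24 mm high, origin at the centre of its underside.
- oil: Bystander: loose small bottle, 34 mm wide, 85 mm high, origin at the centre of its underside.
- hook_pack: Bystander: loose small cardboard pack, 55 x 85 x 22 mm, origin at the centre of its underside.
- sinker_a1: Round dark metal sinker, 20 mm ball, 45 g, lower one in the first lane (y = -25 mm, farthest from the handle); origin at its centre.
- sinker_a2: Round dark metal sinker, 20 mm ball, 45 g, upper one in the first lane (y = -25 mm, farthest from the handle); origin at its centre.
- sinker_b1: Round dark metal sinker, 20 mm ball, 45 g, lower one in the middle lane (y = 0); origin at its centre.
- sinker_b2: Round dark metal sinker, 20 mm ball, 45 g, upper one in the middle lane (y = 0); origin at its centre.
- sinker_c1: Round dark metal sinker, 20 mm ball, 45 g, lower one in the last lane (y = +25 mm, nearest the handle); origin at its centre.
- sinker_c2: Round dark metal sinker, 20 mm ball, 45 g, upper one in the last lane (y = +25 mm, nearest the handle); origin at its centre.
Not all that is in view belongs to the job. Leave any green or orange look-alike of the spool alone. Leave any orange look-alike of the feeder alone.

How it is judged:
By the outcome, as a careful person would: the job done as asked, in the order asked, and still so for the second after the job is handed in, with the robot touching nothing.
It also fails if it takes over 54 s, if anything falls off the work surface, if the arm or the gripper's body presses on something with over 40 N, if the wrist force passes 120 N, or if a joint passes its speed limit or range.

## Working session

There is one attempt and no reset: what is moved stays moved. The work goes in short steps, Python scripts to look and compute and a tool call to move; the robot and the scene stay as the last step left them, time stands still between calls to the robot, and variables do not carry over. Pictures are saved under pics/ and viewed, at most 10 in all, crops included, and the job is handed in when it is done.

Besides the shell and the picture viewer there is one more tool, called after "Request:" as name([rows], argument=value, ...), one row to a line, values as JSON. play_rows: Moves the arm, as the interface text tells. Its arguments: {"type":"object","properties":{"plan":{"type":"array","items":{"type":"array","items":{"type":"number"}}},"grip":{"type":"number"}},"required":["plan"]}

```bash
ls; mkdir -p pics; cat > h.py <<'E'
import numpy as np, cv2
from plant import *
from scipy.spatial.transform import Rotation as R
def snap(n,f=None):
    s=snapshot(n)
    if f: cv2.imwrite('pics/'+f,cv2.cvtColor(s['frame'],cv2.COLOR_RGB2BGR))
    return s
E
python3 - <<'E'
from h import *
o=get_obs(); print(o)
for n in ('scene','top'):
    s=snap(n,n+'0.png'); print({k:v for k,v in s.items() if k!='frame'})
    for t in ['pocket_tray','spool','spool_round','spool_flat','feeder','gate_handle','order_tray','tray_tab','tape','oil','hook_pack']:
        print(n,t,[(np.round(d['position'],3).tolist(),round(d['score'],2)) for d in spot_point(n,t)[:3]])
E
```

```text
pics
{'clock': 0.0, 'joint_pos': array([ 8.31440722e+01,  2.05922259e+01,  6.32613546e-01, -2.16004287e-02,
       -7.01381341e+01, -1.65050695e+01]), 'qvel': array([ 0.02342878, -0.10175778,  0.0212308 , -0.0498436 ,  0.01914609,
        0.09168051]), 'tau': array([-7.89829355e-04, -5.82722139e+01,  2.93066561e+01,  6.99742377e+00,
        6.92790709e-03, -1.52407133e-04]), 'tool_pos': array([0.26750164, 0.6192026 , 0.24460029]), 'orientation': array([ 1.79900512e+02, -8.30378373e-03, -2.33683462e+01]), 'force': array([ 1.10392178,  1.36258816, -0.11453832]), 'moment': array([0.017074  , 0.01692297, 0.02636601]), 'gripper_force': 0.0, 'opening': 0.08740733853880747}
{'fx': 611.7916527586672, 'fy': 611.7916527586672, 'cx': 311.563857151741, 'cy': 246.69142706807307, 'k1': -0.12982515488361987, 'position': array([0.95795807, 0.53664239, 0.95913685]), 'attitude': array([-140.04756117,    0.62580747,  142.37211612])}
scene pocket_tray [([0.537, 0.209, 0.004], 0.57)]
scene spool [([0.642, 0.059, 0.003], 0.7), ([0.561, 0.056, -0.005], 0.59), ([0.57, 0.16, 0.009], 0.57)]
scene spool_round 
[... 798 characters left out ...]
y [([0.538, 0.205, 0.001], 0.9)]
top spool [([0.646, 0.058, 0.001], 0.7), ([0.558, 0.057, 0.0], 0.66), ([0.565, 0.163, 0.005], 0.6)]
top spool_round [([0.506, 0.247, 0.005], 0.61)]
top spool_flat [([0.492, 0.173, 0.006], 0.86)]
top feeder [([0.229, -0.201, 0.002], 0.81), ([0.691, -0.217, -0.002], 0.76)]
top gate_handle [([0.261, -0.102, 0.101], 0.88), ([0.713, -0.107, 0.099], 0.6)]
top order_tray [([0.686, -0.218, -0.001], 0.89)]
top tray_tab [([0.548, -0.195, 0.056], 0.83), ([0.744, 0.176, 0.003], 0.7)]
top tape [([0.395, 0.015, -0.004], 0.8), ([0.686, -0.218, 0.086], 0.3), ([0.684, -0.218, 0.003], 0.22)]
top oil [([0.746, 0.175, 0.001], 0.83)]
top hook_pack [([0.404, -0.376, 0.002], 0.63)]
```

View pics/scene0.png

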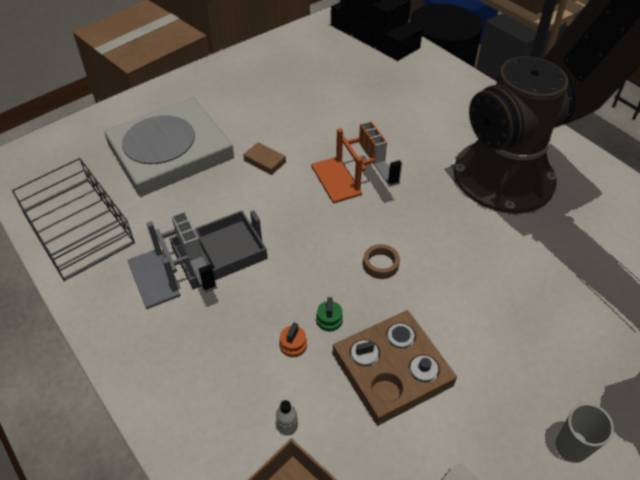

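View pics/top0.png

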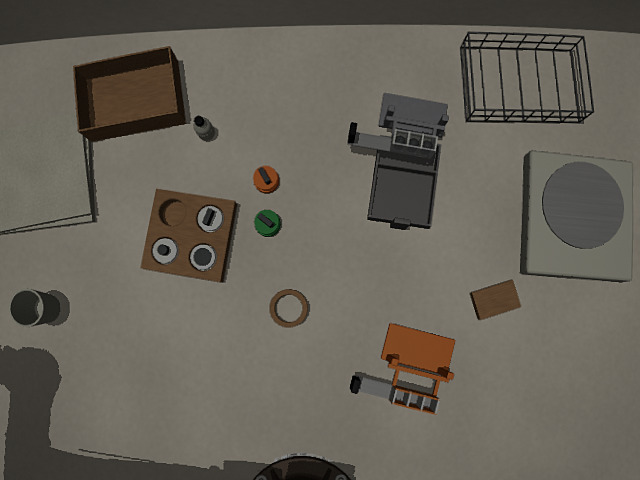

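The top view has the wanted spool at about (209,217), in the pocket tray, and the grey feeder at about (415,140) with its handle at (353,133) and tab at (400,224). In the scene view the spool is at (364,349), the handle at (207,275) and the tab at (257,222). The green and orange copies are separate.

```bash
python3 - <<'E'
import cv2, numpy as np
t=cv2.imread('pics/top0.png'); s=cv2.imread('pics/scene0.png')
def c(i,x,y,w,h,W,H): return cv2.resize(i[y:y+h,x:x+w],(W,H),interpolation=cv2.INTER_CUBIC)
# row1: scale 8 bars 50x37 ; row2 feeder scale ~
a=c(t,184,197,50,37,400,296); b=c(s,339,330,50,37,400,296)
d=c(t,340,100,100,76,400,304); e=c(s,180,205,100,76,400,304)
m=np.vstack([np.hstack([a,b]),np.hstack([d,e])]); cv2.imwrite('pics/crop.png',np.clip(m*1.6,0,255).astype(np.uint8))
E
```

```text
(no output)
```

View pics/crop.png

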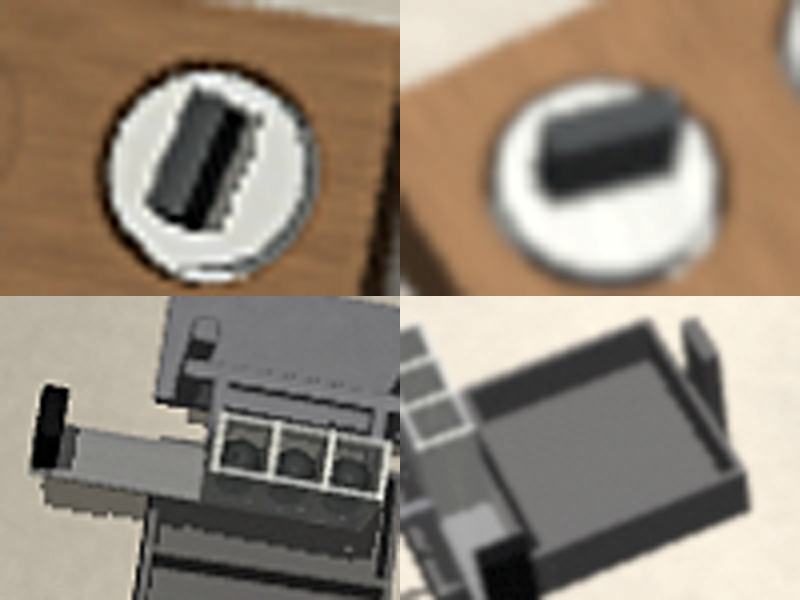

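The crops show the bar's top face clearly in both views, centred at about top px (207.5,216.2) and scene px (365,345). The feeder's white rim corners are clear in the top crop. I'll back-project and triangulate these.

```bash
cat >> h.py <<'E'
CAM={}
def cal(n):
    if n not in CAM: CAM[n]=snapshot(n)
    return CAM[n]
def ray(n,u,v):
    s=cal(n); K=np.array([[s['fx'],0,s['cx']],[0,s['fy'],s['cy']],[0,0,1]])
    p=cv2.undistortPoints(np.array([[[u,v]]],float),K,np.array([s['k1'],0,0,0,0.]),None)[0,0] if 0 else cv2.undistortPointsIter(np.array([[[u,v]]],float),K,np.array([s['k1'],0,0,0.]),None,None,(3,100,1e-10))[0,0]
    d=R.from_euler('xyz',s['attitude'],degrees=True).apply([p[0],p[1],1]); return np.array(s['position']),d
def atz(n,u,v,z):
    o,d=ray(n,u,v); return o+d*(z-o[2])/d[2]
def tri(a,b):
    o1,d1=ray('top',*a); o2,d2=ray('scene',*b)
    t=np.linalg.lstsq(np.c_[d1,-d2],o2-o1,rcond=None)[0]
    p,q=o1+d1*t[0],o2+d2*t[1]; return (p+q)/2,np.linalg.norm(p-q)
E
python3 - <<'E'
from h import *
np.set_printoptions(precision=4,suppress=True)
def cp(x0,y0,k,X,Y): return (x0+(X+.5)/k-.5, y0+(Y+.5)/k-.5)
T=lambda X,Y: cp(184,197,8,X,Y); S=lambda X,Y: cp(339,330,8,X-400,Y)
F=lambda X,Y: cp(340,100,4,X,Y-296)
print('bar',tri(T(188,154),S(612,122)))
for f,n,e in ((T,'top',((212,97),(165,212))),(S,'scene',((545,138),(678,100)))):
    P=[atz(n,*f(*q),.062) for q in e]; d=P[1]-P[0]; print(n,P,np.linalg.norm(d),np.degrees(np.arctan2(d[1],d[0]))%180, sum(P)/2)
C=[atz('top',*F(*q),.112) for q in ((222,412),(390,437),(213,470),(380,497))]
print(C,'c',sum(C)/4)
for a,b in ((0,1),(2,3)):
    d=C[a]-C[b]; print('feeder yaw',np.linalg.norm(d),np.degrees(np.arctan2(d[1],d[0]))-90)
print('hand foot lr',[atz('top',*F(*q),z) for q,z in (((56,387),.115),((44,387),.115),((68,387),.115))])
# repeat views
for n in('scene','top'):
  for t in('gate_handle','tray_tab','order_tray','feeder','spool'):
    print(n,t,[(np.round(d['position'],4),round(d['score'],2)) for d in spot_point(n,t)[:3]])
E
```

```text
bar (array([0.5664, 0.1622, 0.0597]), np.float64(0.0012001856234360535))
top [array([0.5788, 0.1567, 0.062 ]), array([0.5523, 0.1675, 0.062 ])] 0.028638698338415668 157.9276426201974 [0.5655 0.1621 0.062 ]
scene [array([0.5815, 0.157 , 0.062 ]), array([0.5533, 0.1673, 0.062 ])] 0.030022565900368604 159.81108159076658 [0.5674 0.1622 0.062 ]
[array([ 0.7084, -0.1824,  0.112 ]), array([ 0.6962, -0.2576,  0.112 ]), array([ 0.6816, -0.1773,  0.112 ]), array([ 0.6684, -0.2516,  0.112 ])] c [ 0.6887 -0.2172  0.112 ]
feeder yaw 0.07616625348649987 -9.254558047372981
feeder yaw 0.07545335337886296 -10.050607992454289
hand foot lr [array([ 0.7201, -0.1084,  0.115 ]), array([ 0.7201, -0.1031,  0.115 ]), array([ 0.72  , -0.1137,  0.115 ])]
scene gate_handle [(array([ 0.7137, -0.1091,  0.0988]), 0.96), (array([ 0.2633, -0.098 ,  0.1005]), 0.57), (array([ 0.4075, -0.3782, -0.0004]), 0.3)]
scene tray_tab [(array([ 0.5496, -0.1921,  0.0566]), 0.83), (array([0.7463, 0.1764, 0.0005]), 0.27)]
scene order_tray [(array([ 0.6888, -0.2176, -0.0025]), 0.94)]
scene feeder [(array([ 0.6891, -0.2155,  0.0019]), 0.89), (array([ 0.2275, -0.2008, -0.0001]), 0.72)]
scene spool [(array([0.5646, 0.1619, 0.008 ]), 0.93), (array([ 0.5617,  0.0576, -0.0024]), 0.79), (array([ 0.6461,  0.0572, -0.0011]), 0.67)]
top gate_handle [(array([ 0.713 , -0.1043,  0.1014]), 0.87), (array([0.4931, 0.1767, 0.0057]), 0.62), (array([ 0.2619, -0.1015,  0.1026]), 0.61)]
top tray_tab [(array([ 0.5512, -0.1971,  0.0561]), 0.77), (array([ 0.7108, -0.1037,  0.099 ]), 0.6), (array([0.54  , 0.2083, 0.0036]), 0.22)]
top order_tray [(array([ 0.6828, -0.219 ,  0.0006]), 0.63)]
top feeder [(array([ 0.6922, -0.216 , -0.003 ]), 0.66), (array([0.5652, 0.1658, 0.0027]), 0.51)]
top spool [(array([0.5637, 0.1638, 0.004 ]), 0.9), (array([ 0.5582,  0.0544, -0.0018]), 0.75), (array([ 0.6443,  0.0583, -0.0012]), 0.74)]
```

```bash
cat > go.py <<'E'
from h import *
import sys
# usage: go.py x y z yaw -> shift (cm) in present tool axes, turn (deg, rotvec) to be made afterwards
a=[float(v) for v in sys.argv[1:]]; o=get_obs()
r=R.from_euler('xyz',o['orientation'],degrees=True); t=R.from_euler('xyz',[180,0,a[3]],degrees=True)
s=r.inv().apply(np.array(a[:3])-o['tool_pos'])*100; q=(r.inv()*t).as_rotvec(degrees=True)
print('shift',s.round(2),'len',np.linalg.norm(s).round(1),'turn',q.round(2),'| shift in turned axes',t.inv().apply(r.apply(s)).round(2),o['clock'])
E
python3 go.py .566 .162 .11 -21
```

```text
shift [45.53 30.18 13.56] len 56.3 turn [-0.   -0.   -2.37] | shift in turned axes [44.25 32.03 13.56] 1.8
```

Request:
play_rows([
  [1.5,1,0.4,0,0,0],
  [3,2,0.8,0,0,0],
  [3,2,0.8,0,0,0],
  [3,2,0.8,0,0,0],
  [3,2,0.8,0,0,0],
  [3,2,0.8,0,0,0],
  [3,2,0.8,0,0,0],
  [3,2,0.8,0,0,0],
  [3,2,0.8,0,0,0],
  [3,2,0.8,0,0,0],
  [3,2,0.8,0,0,0],
  [3,2,0.8,0,0,0],
  [3,2,0.8,0,0,0],
  [3,2,0.8,0,0,0],
  [3,2,0.8,0,0,0],
  [2,1.2,0.4,0,0,0],
  [0,0,0,0,0,-2.4],
  [0,0,0,0,0,0],
  [0,0,0,0,0,0],
], grip=5)

```text
clock: 3.38
tool_pos: [0.5657, 0.1617, 0.1256]
orientation: [-180.0, -0.0, -21.1]
force: [-0.7, -0.2, -0.0]
opening: 0.05
gripper_force: 0.0
```

```bash
python3 go.py .566 .162 .0605 -21
```

```text
shift [ 0.01 -0.03  6.51] len 6.5 turn [-0.   -0.   -0.06] | shift in turned axes [ 0.01 -0.03  6.51] 3.3833
```

Request:
play_rows([
  [0,0,1,0,0,0],
  [0,0,1.5,0,0,0],
  [0,0,1.5,0,0,0],
  [0,0,1,0,0,0],
  [0,0,0.8,0,0,0],
  [0,0,0.5,0,0,0],
  [0,0,0.2,0,0,0],
  [0,0,0,0,0,0],
  [0,0,0,0,0,0],
])

```text
clock: 4.13
tool_pos: [0.5659, 0.1622, 0.061]
orientation: [-180.0, -0.0, -21.0]
force: [-0.6, -0.0, 0.4]
opening: 0.0498
gripper_force: 0.0
```

Request:
play_rows([
  [0,0,0,0,0,0],
  [0,0,0,0,0,0],
  [0,0,0,0,0,0],
  [0,0,0,0,0,0],
  [0,0,0,0,0,0],
  [0,0,0,0,0,0],
  [0,0,0,0,0,0],
  [0,0,0,0,0,0],
], grip=0)

```text
clock: 4.8
tool_pos: [0.5657, 0.162, 0.0606]
orientation: [-180.0, -0.0, -21.0]
force: [0.4, 1.2, 0.5]
opening: 0.0098
gripper_force: 30.0
```

Request:
play_rows([
  [0,0,-0.3,0,0,0],
  [0,0,-0.5,0,0,0],
  [0,0,-0.6,0,0,0],
  [0,0,-0.6,0,0,0],
  [0,0,-0.6,0,0,0],
  [0,0,-0.7,0,0,0],
  [0,0,-1.2,0,0,0],
  [0,0,-2,0,0,0],
  [0,0,-2,0,0,0],
  [0,0,-2,0,0,0],
  [0,0,-1,0,0,0],
  [0,0,-0.5,0,0,0],
  [0,0,0,0,0,0],
  [0,0,0,0,0,0],
])

```text
clock: 5.97
tool_pos: [0.5651, 0.1617, 0.1799]
orientation: [180.0, 0.0, -21.0]
force: [0.4, -0.0, -1.2]
opening: 0.0096
gripper_force: 30.0
```

```bash
python3 go.py .606 -.204 .18 -9.6; python3 -c "
from h import *
snap('top','lift.png'); i=cv2.imread('pics/lift.png'); cv2.imwrite('pics/lift_c.png',cv2.resize(i[140:300,130:330],(800,640))[:600])"
```

```text
shift [ 1.691e+01  3.269e+01 -1.000e-02] len 36.8 turn [  0.02   0.05 -11.38] | shift in turned axes [ 1.013e+01  3.538e+01 -1.000e-02] 5.9667
```

View pics/lift_c.png

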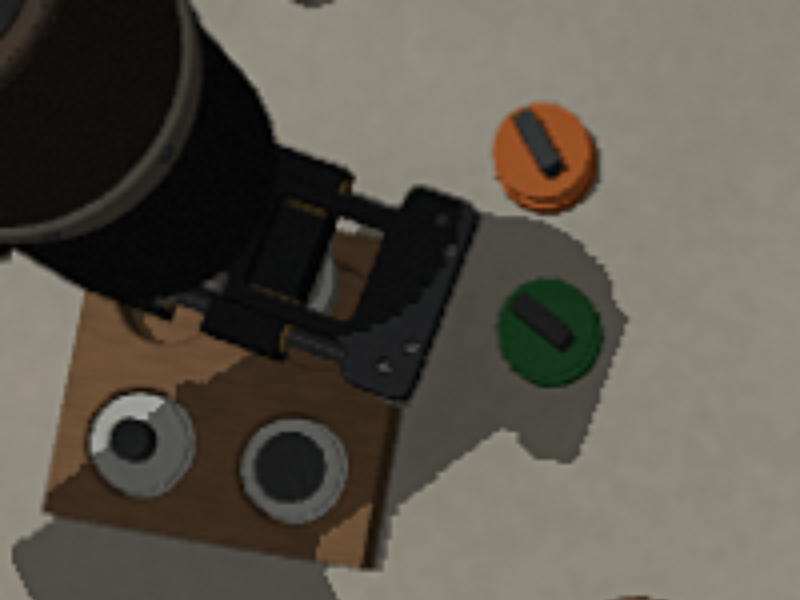

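The spool hangs in the gripper above the tray and the other two are undisturbed (round at (140,440), flat at (293,470)). I'll carry it across now.

Request:
play_rows([
  [0,0,0,0,0,-3.4],
  [0,0,0,0,0,-4],
  [0,0,0,0,0,-4],
  [0.5,1.75,0,0,0,0],
  [0.8,2.8,0,0,0,0],
  [0.8,2.8,0,0,0,0],
  [0.8,2.8,0,0,0,0],
  [0.8,2.8,0,0,0,0],
  [0.8,2.8,0,0,0,0],
  [0.8,2.8,0,0,0,0],
  [0.8,2.8,0,0,0,0],
  [0.8,2.8,0,0,0,0],
  [0.8,2.8,0,0,0,0],
  [0.8,2.8,0,0,0,0],
  [0.8,2.8,0,0,0,0],
  [0.5,1.75,0,0,0,0],
  [0.3,1.1,0,0,0,0],
  [0,0,0,0,0,0],
  [0,0,0,0,0,0],
])

```text
clock: 7.6
tool_pos: [0.6058, -0.2041, 0.1793]
orientation: [-180.0, 0.1, -9.6]
force: [-0.6, -0.4, -0.4]
opening: 0.0097
gripper_force: 30.0
```

```bash
python3 go.py .606 -.204 .0595 -9.6
```

```text
shift [ 4.000e-02 -1.000e-02  1.198e+01] len 12.0 turn [-0.    0.11 -0.03] | shift in turned axes [ 2.000e-02 -1.000e-02  1.198e+01] 7.6
```

Request:
play_rows([
  [0,0,0.8,0,0,0],
  [0,0,1.6,0,0,0],
  [0,0,2,0,0,0],
  [0,0,2,0,0,0],
  [0,0,2,0,0,0],
  [0,0,1.4,0,0,0],
  [0,0,0.8,0,0,0],
  [0,0,0.5,0,0,0],
  [0,0,0.3,0,0,0],
  [0,0,0.2,0,0,0],
  [0,0,0.1,0,0,0],
  [0,0,0,0,0,0],
  [0,0,0,0,0,0],
])

```text
clock: 8.68
tool_pos: [0.6068, -0.204, 0.0642]
orientation: [-180.0, -0.1, -9.6]
force: [-0.0, -0.2, -0.8]
opening: 0.0101
gripper_force: 30.0
```

Request:
play_rows([
  [0,0,0.1,0,0,0],
  [0,0,0.05,0,0,0],
  [0,0,0.05,0,0,0],
  [0,0,0,0,0,0],
  [0,0,0,0,0,0],
  [0,0,0,0,0,0],
])

```text
clock: 9.18
tool_pos: [0.6064, -0.2039, 0.0616]
orientation: [-180.0, -0.0, -9.6]
force: [-0.4, -0.4, -1.4]
opening: 0.0096
gripper_force: 30.0
```

Request:
play_rows([
  [0,0,0.05,0,0,0],
  [0,0,0.05,0,0,0],
  [0,0,0.05,0,0,0],
  [0,0,0.05,0,0,0],
  [0,0,0,0,0,0],
  [0,0,0,0,0,0],
  [0,0,0,0,0,0],
])

```text
clock: 9.77
tool_pos: [0.6064, -0.2039, 0.0595]
orientation: [180.0, 0.0, -9.6]
force: [0.6, -0.4, -0.6]
opening: 0.0092
gripper_force: 30.0
```

Request:
play_rows([
  [0,0,0.04,0,0,0],
  [0,0,0.04,0,0,0],
  [0,0,0.04,0,0,0],
  [0,0,0,0,0,0],
  [0,0,0,0,0,0],
  [0,0,0,0,0,0],
])

```text
clock: 10.27
tool_pos: [0.6065, -0.2039, 0.0586]
orientation: [180.0, -0.0, -9.6]
force: [-1.6, 1.0, 3.1]
opening: 0.0099
gripper_force: 30.0
```

Contact with the tray floor shows as about 3 N upward force. I'll release and rise.

Request:
play_rows([
  [0,0,0,0,0,0],
  [0,0,0,0,0,0],
  [0,0,0,0,0,0],
  [0,0,0,0,0,0],
  [0,0,-0.5,0,0,0],
  [0,0,-1,0,0,0],
  [0,0,-2,0,0,0],
  [0,0,-3,0,0,0],
  [0,0,-3,0,0,0],
  [0,0,-3,0,0,0],
  [0,0,-1,0,0,0],
  [0,0,0,0,0,0],
  [0,0,0,0,0,0],
], grip=3)

```text
clock: 11.35
tool_pos: [0.6067, -0.2039, 0.1948]
orientation: [-180.0, -0.1, -9.6]
force: [-0.1, 0.5, 0.1]
opening: 0.0302
gripper_force: 0.0
```

```bash
python3 - <<'E'
from h import *
for n in('scene','top'):
  snap(n,n+'2.png')
  for t in('gate_handle','spool','order_tray'):
    print(n,t,[(np.round(d['position'],4),round(d['score'],2)) for d in spot_point(n,t)[:3]])
a=cv2.imread('pics/scene2.png')[190:310,130:290]; cv2.imwrite('pics/s2c.png',cv2.resize(a,(800,600)))
E
python3 go.py .7125 -.1065 .19 -9.6
```

```text
scene gate_handle [(array([ 0.2617, -0.0952,  0.0985]), 0.94), (array([ 0.7147, -0.1078,  0.0975]), 0.56)]
scene spool [(array([ 0.6107, -0.2042,  0.0071]), 0.94), (array([0.6447, 0.0563, 0.0039]), 0.85), (array([ 0.5615,  0.0541, -0.0027]), 0.78)]
scene order_tray [(array([ 6.861e-01, -2.147e-01,  2.000e-04]), 0.82)]
top gate_handle [(array([ 0.2585, -0.1028,  0.0984]), 0.85), (array([ 0.4031, -0.3772,  0.0015]), 0.69), (array([ 0.7145, -0.1064,  0.0987]), 0.68)]
top spool []
top order_tray []
shift [  8.87 -11.37   0.25] len 14.4 turn [0.01 0.07 0.03] | shift in turned axes [  8.86 -11.38   0.26] 11.75
```

View pics/s2c.png

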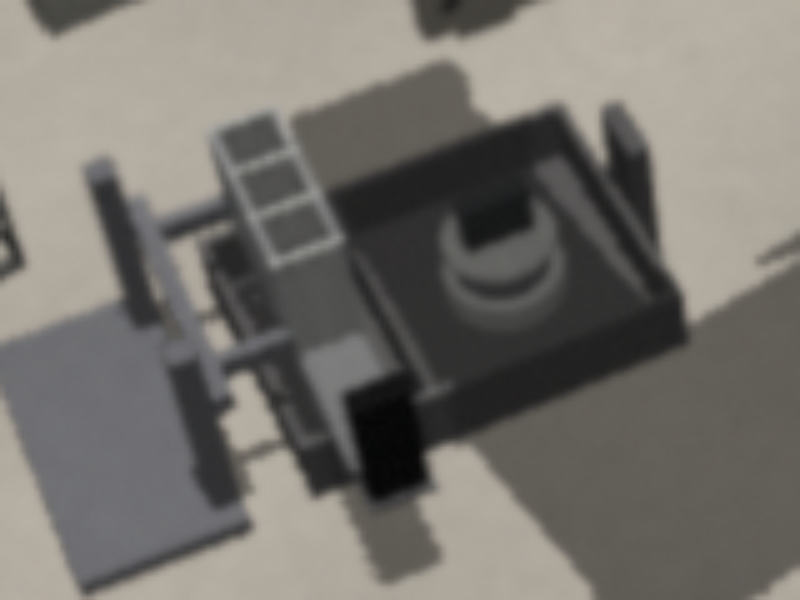

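The scene crop shows the spool standing upright in the front compartment at (500,250). The gate is nearly shut and the handle is at (390,440), so the gate comes next.

Request:
play_rows([
  [0.8,-1.1,0,0,0,0],
  [1.7,-2.2,0,0,0,0],
  [1.7,-2.2,0,0,0,0],
  [1.7,-2.2,0,0,0,0],
  [1.7,-2.2,0,0,0,0],
  [0.7,-1,0,0,0,0],
  [0.3,-0.4,0,0,0,0],
  [0,0,1,0,0,0],
  [0,0,2,0,0,0],
  [0,0,2,0,0,0],
  [0,0,2,0,0,0],
  [0,0,1.4,0,0,0],
  [0,0,0.8,0,0,0],
  [0,0,0.3,0,0,0],
  [0,0,0,0,0,0],
  [0,0,0,0,0,0],
], grip=5)

```text
clock: 13.08
tool_pos: [0.7102, -0.1072, 0.0992]
orientation: [-180.0, -0.1, -9.6]
force: [-0.3, 0.2, -0.4]
opening: 0.05
gripper_force: 0.0
```

Request:
play_rows([
  [0,0,0,0,0,0],
  [0,0,0,0,0,0],
  [0,0,0,0,0,0],
  [0,0,0,0,0,0],
  [0,0,0,0,0,0],
  [0,0,0,0,0,0],
  [0,0,0,0,0,0],
  [0,0,0,0,0,0],
], grip=0)

```text
clock: 13.75
tool_pos: [0.71, -0.1067, 0.0985]
orientation: [-180.0, -0.0, -9.6]
force: [-1.6, 1.1, 1.0]
opening: 0.0119
gripper_force: 30.0
```

Request:
play_rows([
  [0,0.15,0,0,0,0],
  [0,0.15,0,0,0,0],
  [0,0.1,0,0,0,0],
  [0,0,0,0,0,0],
  [0,0,0,0,0,0],
  [0,0,0,0,0,0],
])

```text
clock: 14.25
tool_pos: [0.7094, -0.1101, 0.0984]
orientation: [-180.0, -0.0, -9.6]
force: [-1.5, 5.1, 2.3]
opening: 0.0121
gripper_force: 30.0
```

Request:
play_rows([
  [0,0.1,0,0,0,0],
  [0,0,0,0,0,0],
  [0,0,0,0,0,0],
  [0,0,0,0,0,0],
])

```text
clock: 14.58
tool_pos: [0.7092, -0.1111, 0.0985]
orientation: [-180.0, -0.0, -9.6]
force: [-1.3, 6.4, 1.7]
opening: 0.0119
gripper_force: 30.0
```

Request:
play_rows([
  [0,0.1,0,0,0,0],
  [0,0.1,0,0,0,0],
  [0,0,0,0,0,0],
  [0,0,0,0,0,0],
  [0,0,0,0,0,0],
])

```text
clock: 15.0
tool_pos: [0.7089, -0.1127, 0.0985]
orientation: [-179.9, -0.0, -9.6]
force: [-1.3, 6.9, 3.3]
opening: 0.0121
gripper_force: 30.0
```

Request:
play_rows([
  [0,0.1,0,0,0,0],
  [0,0.1,0,0,0,0],
  [0,0,0,0,0,0],
  [0,0,0,0,0,0],
  [0,0,0,0,0,0],
])

```text
clock: 15.42
tool_pos: [0.7089, -0.1128, 0.0985]
orientation: [-179.8, -0.0, -9.5]
force: [-2.1, 14.6, 4.4]
opening: 0.0115
gripper_force: 30.0
```

The end stop reads at TCP y = -0.1127, where the force jumps to 15 N. I'll draw the gate about 34 mm from there.

Request:
play_rows([
  [0,-0.3,0,0,0,0],
  [0,-0.5,0,0,0,0],
  [0,-0.6,0,0,0,0],
  [0,-0.6,0,0,0,0],
  [0,-0.6,0,0,0,0],
  [0,-0.5,0,0,0,0],
  [0,-0.3,0,0,0,0],
  [0,-0.2,0,0,0,0],
  [0,0,0,0,0,0],
  [0,0,0,0,0,0],
  [0,0,0,0,0,0],
  [0,0,0,0,0,0],
  [0,0,0,0,0,0],
])

```text
clock: 16.5
tool_pos: [0.715, -0.0802, 0.0985]
orientation: [-180.0, -0.1, -9.6]
force: [4.4, -3.4, -0.2]
opening: 0.0119
gripper_force: 30.0
```

```bash
python3 - <<'E'
from h import *
o=[]
for n in('scene','top'):
  snap(n,n+'3.png')
  for t in('sinker_a1',):
    print(n,t,[(np.round(d['position'],3),round(d['score'],2)) for d in spot_point(n,t)])
a=cv2.imread('pics/scene3.png')[200:300,140:270]; b=cv2.imread('pics/top3.png')[90:190,340:470]
cv2.imwrite('pics/s3c.png',np.hstack([cv2.resize(x,(400,308),interpolation=cv2.INTER_CUBIC) for x in(a,b)]))
E
```

```text
scene sinker_a1 []
top sinker_a1 [(array([ 0.687, -0.187,  0.016]), 0.5), (array([ 0.686, -0.241,  0.011]), 0.47)]
```

View pics/s3c.png

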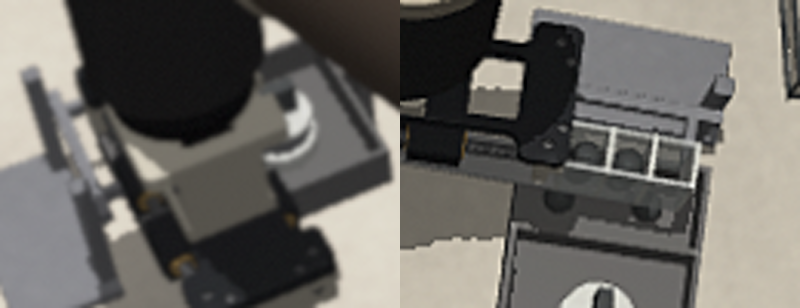

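The first lane (right cell) is now empty and the other two are still full. The two dropped sinkers show in the rear compartment at (557,200) and (648,208). I'll push the gate shut.

Request:
play_rows([
  [0,0.3,0,0,0,0],
  [0,0.5,0,0,0,0],
  [0,0.6,0,0,0,0],
  [0,0.6,0,0,0,0],
  [0,0.5,0,0,0,0],
  [0,0.4,0,0,0,0],
  [0,0.3,0,0,0,0],
  [0,0.2,0,0,0,0],
  [0,0.2,0,0,0,0],
  [0,0.1,0,0,0,0],
  [0,0,0,0,0,0],
  [0,0,0,0,0,0],
  [0,0,0,0,0,0],
])

```text
clock: 17.78
tool_pos: [0.7088, -0.1129, 0.0985]
orientation: [-179.8, -0.0, -9.5]
force: [1.4, 18.9, 3.4]
opening: 0.0117
gripper_force: 30.0
```

Request:
play_rows([
  [0,-0.1,0,0,0,0],
  [0,0,0,0,0,0],
  [0,0,0,0,0,0],
  [0,0,0,0,0,0],
  [0,0,0,0,0,0],
  [0,0,0,0,0,0],
  [0,0,-0.5,0,0,0],
  [0,0,-1.5,0,0,0],
  [0,0,-2.5,0,0,0],
  [0,0,-2.5,0,0,0],
  [0,0,-1.5,0,0,0],
  [0,0,0,0,0,0],
  [0,0,0,0,0,0],
], grip=5)

```text
clock: 18.87
tool_pos: [0.7089, -0.1158, 0.185]
orientation: [-180.0, -0.1, -9.6]
force: [0.3, 0.0, -0.4]
opening: 0.0502
gripper_force: 0.0
```

```bash
python3 - <<'E'
from h import *
for n in('scene','top'):
  snap(n)
  for t in('gate_handle','tray_tab'):
    print(n,t,[(np.round(d['position'],4),round(d['score'],2)) for d in spot_point(n,t)[:3]])
E
python3 go.py .551 -.1945 .056 -9.6
```

```text
scene gate_handle [(array([ 0.2628, -0.0973,  0.0988]), 0.91), (array([ 0.7096, -0.1124,  0.0995]), 0.6)]
scene tray_tab [(array([ 0.6895, -0.2161,  0.0015]), 0.64), (array([ 0.5489, -0.1933,  0.0583]), 0.58)]
top gate_handle [(array([ 0.2608, -0.1068,  0.1032]), 0.63), (array([ 0.7107, -0.1134,  0.0992]), 0.61), (array([ 0.6857, -0.2134, -0.0017]), 0.53)]
top tray_tab [(array([ 0.55  , -0.1962,  0.055 ]), 0.64)]
shift [-14.16  10.37  12.66] len 21.6 turn [0.02 0.1  0.03] | shift in turned axes [-14.17  10.39  12.63] 19.1667
```

The gate is shut, with the handle back at y of about -0.113. I'll go to the tab next.

Request:
play_rows([
  [-1,0.7,0,0,0,0],
  [-2.2,1.6,0,0,0,0],
  [-2.8,2,0,0,0,0],
  [-2.8,2,0,0,0,0],
  [-2.8,2,0,0,0,0],
  [-1.7,1.3,0,0,0,0],
  [-0.9,0.7,0,0,0,0],
  [0,0,1,0,0,0],
  [0,0,2.2,0,0,0],
  [0,0,2.5,0,0,0],
  [0,0,2.5,0,0,0],
  [0,0,2,0,0,0],
  [0,0,1.3,0,0,0],
  [0,0,0.7,0,0,0],
  [0,0,0.3,0,0,0],
  [0,0,0,0,0,0],
  [0,0,0,0,0,0],
], grip=5.5)

```text
clock: 20.58
tool_pos: [0.5521, -0.1936, 0.0588]
orientation: [180.0, -0.0, -9.5]
force: [1.2, 0.8, 1.1]
opening: 0.0546
gripper_force: 0.0
```

Request:
play_rows([
  [0,0,0,0,0,0],
  [0,0,0,0,0,0],
  [0,0,0,0,0,0],
  [0,0,0,0,0,0],
  [0,0,0,0,0,0],
  [0,0,0,0,0,0],
  [0,0,0,0,0,0],
], grip=0)

```text
clock: 21.17
tool_pos: [0.5515, -0.1937, 0.0588]
orientation: [180.0, -0.0, -9.6]
force: [-1.1, 0.4, 5.1]
opening: 0.0296
gripper_force: 30.0
```

Request:
play_rows([
  [-0.1,0,0,0,0,0],
  [-0.2,0,0,0,0,0],
  [-0.35,0,0,0,0,0],
  [-0.5,0,0,0,0,0],
  [-0.6,0,0,0,0,0],
  [-0.7,0,0,0,0,0],
  [-0.7,0,0,0,0,0],
  [-0.7,0,0,0,0,0],
  [-0.7,0,0,0,0,0],
  [-0.7,0,0,0,0,0],
  [-0.7,0,0,0,0,0],
  [-0.7,0,0,0,0,0],
  [-0.7,0,0,0,0,0],
  [-0.7,0,0,0,0,0],
  [-0.6,0,0,0,0,0],
  [-0.5,0,0,0,0,0],
  [-0.35,0,0,0,0,0],
  [-0.2,0,0,0,0,0],
  [-0.1,0,0,0,0,0],
  [0,0,0,0,0,0],
])

```text
clock: 22.83
tool_pos: [0.4553, -0.1773, 0.0588]
orientation: [-180.0, -0.1, -9.5]
force: [4.0, -1.0, 4.3]
opening: 0.0295
gripper_force: 30.0
```

Request:
play_rows([
  [0,0,0,0,0,0],
  [0,0,0,0,0,0],
  [0,0,0,0,0,0],
  [0,0,0,0,0,0],
  [0,0,0,0,0,0],
  [0,0,0,0,0,0],
  [0,0,-0.5,0,0,0],
  [0,0,-1.5,0,0,0],
  [0,0,-2.5,0,0,0],
  [0,0,-2.5,0,0,0],
  [0,0,-2.5,0,0,0],
  [0,0,-2.5,0,0,0],
  [0,0,-1.5,0,0,0],
  [0,0,0,0,0,0],
  [0,0,0,0,0,0],
], grip=5.5)

```text
clock: 24.08
tool_pos: [0.455, -0.1773, 0.1944]
orientation: [-180.0, -0.1, -9.6]
force: [0.0, -0.1, -0.8]
opening: 0.055
gripper_force: 0.0
```

```bash
python3 - <<'E'
from h import *
s=snap('scene','scene4.png'); t=snap('top','top4.png')
a=cv2.imread('pics/scene4.png')[170:320,120:320]; b=cv2.imread('pics/top4.png')[90:240,330:530]
cv2.imwrite('pics/f.png',np.hstack([cv2.resize(x,(400,300),interpolation=cv2.INTER_CUBIC) for x in(a,b)]))
for n in('scene','top'):
  print(n,[(np.round(d['position'],4),round(d['score'],2)) for d in spot_point(n,'order_tray')[:2]+spot_point(n,'sinker_a1')])
E
```

```text
scene [(array([ 0.5897, -0.2003, -0.0006]), 0.67), (array([ 0.5946, -0.1729,  0.0133]), 0.63), (array([ 0.5891, -0.2275,  0.0105]), 0.61)]
top [(array([ 0.5877, -0.1994,  0.0011]), 0.62), (array([ 0.7128, -0.1155,  0.1027]), 0.4)]
```

View pics/f.png

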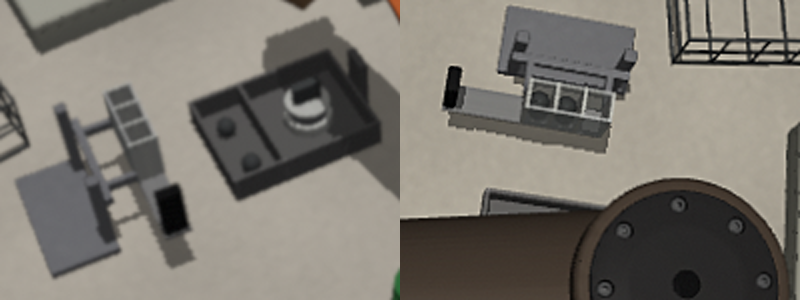

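The tray is clear of the feeder and flat. It holds the upright spool and two sinkers, and the gate is shut with four sinkers still in the feeder. I'm handing in.

```bash
python3 -c "
from plant import close_job
print(close_job())"
```

```text
the job is handed in; nothing more can be done
None
```

The job is handed in with the order made up: the spool stands upright in the front compartment, the two first-lane sinkers are in the rear one, the gate is shut, and the tray sits flat about 5 cm clear of the feeder block, at about 24 s of the 54 s allowed.

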